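# Hang the jingle stick on the sprung hook inside the low locker

### The job

Take the red-handled jingle stick from its wooden rest and hang it by its steel eye on the red hook deep inside the low grey locker, tilting it to get under the blue header and over the hook's upturned tip. While you still hold it, give it a gentle tug towards the mouth of the locker so that the hook draws out about 5 mm on its spring for about half a second, never to its end stop; then ease off and let go, so that the stick hangs straight down and still; never press or pull on the locker or hook with more than about 15 N, and leave everything else where it is.

Things in the scene. Friction and masses are not known exactly. Their poses are not given: they have to be found in the camera images.
- stick_grip (a point): Middle of the red handle of the loose jingle stick (0.11 to 0.18 kg, 193 mm long). Handle 80 mm long, 22 x 22 mm square. x runs along the stick to its steel eye; z is up on the rest, where the axis is 40 mm above the table. Ahead, a 16 x 8 mm bar carries brass discs 28 mm across, 18 mm thick per pair, 57 to 115 mm from here. Balance point 20 to 35 mm ahead. Free all round within 24 mm along the handle.
- stick_eye (a point): Centre of the flat steel eye (closed ring) at the stick's far end, 135 mm ahead of stick_grip along the stick. Inner diameter 26 mm, outer 36 mm, wire 5 mm thick; the ring lies in the stick's x-y plane (flat when the stick lies on its rest).
- rest: Fixed light-wood rest under the stick: a 190 x 70 x 6 mm plate with two 50 mm wide support blocks, up to 36 mm high. Origin under the handle middle at table height.
- cabinet: Low grey fixed open-backed steel locker, 200 deep (x) x 300 wide (y) x 276 mm high. Origin at table height in the middle of its open front; x runs inwards, away from the robot, z up. 290 mm wide inside, floor 6 mm thick, underside of the wire roof at 270 mm. An upright 14 mm wide steel strip stands at the back, its front face 165 mm behind the front.
- hook_mid (a point): Mean place of the red hook's upturned tip: 90 mm behind the locker's front, on its middle plane, 205 mm high (axes as the locker's). The tip's true place is set anew each time and not measured: anywhere within 15 mm of here along x, y and height exact. Feel for it (it does not give way inwards) or look.
- header (a point): Middle of the lower edge of the blue header across the top of the locker's mouth, 220 mm above the table, at the front; the header is 6 mm thick and closes everything from here up to the roof, so the mouth is lower than the hook's tip.
- hook_root (a point): Where the hook's rod leaves the back strip, 165 mm behind the front, 205 mm high. The hook is a 7 mm round rod running level from here towards the mouth, its axis 205 mm high, then turned straight up at its front end; the top of the upturned tip is 231 mm high. A 16 mm thick brass collar covers the rod for up to 28 mm in front of the strip.
- hook (a joint): How far the hook is drawn out towards the mouth on its spring, in m: 0 at rest, at its end stop 0.013; never draw it beyond 0.010. It starts to move at 1 N and takes another 0.5 N per mm (3.5 N at 5 mm). It springs back when let go.
- cactus: Cactus in a terracotta pot, 94 mm wide, 162 mm high, loose; leave it alone. Origin at its foot.
- tin: Tin can, 70 mm wide, 100 mm high, loose; leave it alone. Origin at its foot.
- bottle: Green glass bottle, 64 mm wide, 210 mm high, loose; leave it alone. Origin at its foot.
- woodblock: Dark wood block, 90 x 160 x 45 mm, loose; leave it alone. Origin under its centre.
- hammer: Hammer, 240 mm long, lying, loose; leave it alone. Origin under its middle.
- shaker: Orange cylinder shaker, 48 mm wide, 85 mm high, standing on the locker's floor to the +y side of the hook; leave it alone. Origin at its foot.
- jar: Amber jar, 52 mm wide, 75 mm high, standing on the locker's floor to the -y side of the hook; leave it alone. Origin at its foot.
Things that resemble listed ones, but are neither listed nor needed, are in the scene too. What is shaped like the part that bears stick_grip but green is not meant.

How it is judged:
By the outcome, as a careful person would: the job done as asked, in the order asked, and still so for the second after the job is handed in, with the robot touching nothing.
It also fails if it takes over 69 s, if anything falls off the work surface, if the arm or the gripper's body presses on something with over 40 N, if the wrist force passes 120 N, or if a joint passes its speed limit or range.

### The arm

A 6-joint arm with a two-finger parallel gripper is mounted at the origin on the work surface. World frame = base frame: x ahead of the robot, y to its left, z up, the work surface at z = 0. Lengths are in mm, angles in rad, forces in N, time in s.
With the tool pointing down it reaches from about 300 to 775 mm from the base axis. Payload 14.6 kg.
Tool frame: the origin (TCP) lies midway between the tips of the shut fingers; the grasp point (between the pads) lies 19 mm behind it (manip.hold_point_z is the distance from the TCP to the grasp point, in mm); z points along the fingers, y is the direction in which the jaws open and shut (so a half turn about z gives the same grasp; the last joint's range is limited). The gripper opens to 94 mm and grips with 3 to 60 N. Pads are 16 mm wide; open, the fingers measure 119 mm over their backs; the gripper's body (75 mm by 177 mm) begins 78 mm behind the grasp point.
Start: joints at [1.096, 0.3, 1.521, -0, 1.321, -0.067], TCP at [218.121, 504.888, 166.046] pointing down, gripper open.
Joint ranges: [-3.03, 3.03], [-0.79, 2.21], [0.23, 2.52], [-1.04, 4.18], [0, 3.07], [-2.55, 2.55]. Speed limits (rad/s): [2.22, 2.22, 2.57, 3.14, 3.14, 3.14].

### API

Orientations are given as [roll, pitch, yaw] about the fixed x, y, z axes, in that order (R = Rz(yaw) Ry(pitch) Rx(roll)).
In Python, from cell import manip gives the robot as it stands.
- The arm moves only by the shell command python3 -m crank 'ROWS' [OPENING] [FORCE]. ROWS is JSON, a list of rows, each an object with "offset": the shift along the world's x, y, z in m, a list of three; "spin": the turn about the world's z in degrees. In form: [{"offset": [dx, dy, dz], "spin": spin}, ...]. A call has exactly 8 rows; each row is the pose to reach, as a shift and turn from the pose measured when the call began; what a row does not reach only later rows make up. A row lasts 1/12 s, in which the tool goes at most 41.7 mm and 7.16 degrees, less where a joint would pass 70% of its speed; a pose out of reach is approached as far as the arm can. A call with a gripper value outside its range is refused whole. OPENING is the opening, from 0 (shut) to 1 (fully open), set as the call begins (- or left out, the last holds). The fingers move at their own pace and stop on an object; FORCE is the grip in N (left out, the last holds). Time passes only in rows, so rows that repeat a pose let the fingers close, or fill a call up. It gives the time, the measured TCP pose, the force and the opening at its end, in the units of the state.
- manip.read_state(): the state, without advancing time (a new reading comes with each control period).
- manip.camera(name): name is "scene" or "top" or "wrist"; returns a dict with "pixels" (384x512x3 uint8, red, green, blue), "fx", "fy", "cx", "cy" (pixels), "extrinsics" (4x4, takes a point from world to camera coordinates); the wrist camera has in their place "hand_eye" (4x4, takes a point from camera to tool coordinates, whose origin is the TCP and whose axes are the flange's). Camera axes: x right, y down, z forward; pixel columns grow to the right and rows downward; lengths in mm; the calibration is good to about 2 mm. A picture is of the moment at which its call begins: read the wrist's pose just before it. There is no depth.
- manip.sign_off(): hands the job in, once; it reports no verdict.
Trained networks look in a picture, given as the dict that the camera call returned (one of the last four; its "shot" number tells which), for a name from the list of things; names that differ only in an ending like _2 or _b are one class to them, and where a whole thing is asked for, a point or a joint stands for the part that bears it (a point fixed in the world has none). Each returns a list of dicts, best first, with "conf" (0 to 1); they miss things now and then, are a little off and sometimes report something else, mostly with a low value. They report only what shows in the picture. A call takes as long as a camera call. They do not tell look-alikes from the thing itself.
- manip.search_frame(picture, name): "location" ([x, y, z] in mm, in world coordinates, good to about 4 mm: the middle of the surface that is visible of it).
- manip.masks_of(picture, name): "mask" (384x512 bool, what is visible of it).
The state is a dict: "clock": time; "joints": joint angles; "qd": joint speeds; "effort": joint torques, N m; "eef_pos": TCP position; "eef_rot": TCP orientation; "wrist_force": force on the tool from outside, world axes, zero at the start; "moment": the same for the moment, N m; "finger_gap": finger opening in mm.
Only numpy, scipy, OpenCV 4.12 (cv2) and the standard library are available. Lean on these libraries where they do the work, as an engineer would, in place of code of your own. Each camera call takes 0.05 s, during which the arm holds its last target. There are 200 camera calls.

## Working session

There is one attempt and no reset: what is moved stays moved. The work goes in short steps, Python scripts to look and compute and a shell command to move; the robot and the scene stay as the last step left them, time stands still between calls to the robot, and variables do not carry over. Pictures are saved under pics/ and viewed, about 8 in all and at most 12, crops included, and the job is handed in when it is done.

```bash
ls; mkdir -p pics; cat > h.py <<'E'
from cell import manip
import numpy as np, cv2
def save(p,n): cv2.imwrite('pics/'+n,p['pixels'][:,:,::-1])
def proj(p,X):
    X=np.atleast_2d(X); c=(p['extrinsics']@np.c_[X,np.ones(len(X))].T)[:3]
    return np.c_[p['fx']*c[0]/c[2]+p['cx'],p['fy']*c[1]/c[2]+p['cy']]
def onplane(p,uv,z):
    E=np.array(p['extrinsics']);R=E[:3,:3];t=E[:3,3];o=-R.T@t
    d=R.T@np.array([(uv[0]-p['cx'])/p['fx'],(uv[1]-p['cy'])/p['fy'],1]);return o+d*(z-o[2])/d[2]
E
python3 - <<'E'
from h import *
a=manip.camera('scene');b=manip.camera('top')
cv2.imwrite('pics/1.png',cv2.resize(np.vstack([a['pixels'],b['pixels']])[:,:,::-1],None,fx=.78,fy=.78))
for n,p in(('scene',a),('top',b)):
    for k in['stick_grip','stick_eye','rest','cabinet','hook_mid','header','hook_root','hook','cactus','tin','bottle','woodblock','hammer','shaker','jar']:
        try:
            for r in manip.search_frame(p,k)[:2]:print(n,k,np.round(r['location']),round(r['conf'],2))
        except Exception as e:print(k,e)
print(manip.read_state())
E
```

```text
pics
scene stick_grip [ 522. -277.   48.] 0.77
scene stick_grip [ 249. -316.   21.] 0.71
scene stick_eye [ 526. -276.   45.] 0.74
scene stick_eye [405. -60.  17.] 0.59
scene cabinet [632. 236.  93.] 0.75
scene hook_mid [632. 240.  90.] 0.63
scene hook_mid [707. 172.  80.] 0.33
scene header [634. 236.  85.] 0.61
scene hook_root [636. 241.  87.] 0.59
scene cactus [ 690. -386.  112.] 0.97
scene tin [ 771. -191.   87.] 0.86
scene tin [634. 241.  87.] 0.18
scene bottle [558. 503. 130.] 0.87
scene bottle [ 522. -278.   47.] 0.29
scene woodblock [375. 504.  47.] 0.86
scene hammer [ 496. -491.   24.] 0.75
scene shaker [605. 338.  86.] 0.63
scene jar [709. 171.  78.] 0.71
top stick_grip [ 234. -316.   17.] 0.9
top stick_grip [405. -70.  22.] 0.77
top stick_eye [ 239. -314.   18.] 0.86
top stick_eye [ 524. -276.   52.] 0.71
top rest [ 506. -260.    8.] 0.88
top rest [ 526. -276.   47.] 0.34
top cabinet [622. 235.  38.] 0.59
top hook_mid [618. 236.  34.] 0.66
top header [621. 239.  36.] 0.59
top hook_root [534. 490. 133.] 0.4
top hook [ 672. -390.  147.] 0.56
top hook [621. 236.  35.] 0.55
top 
[... 226 characters left out ...]
.  92.] 0.53
top jar [693. 158.  81.] 0.46
{'clock': 1.6, 'joints': array([ 1.09641552e+00,  2.99908907e-01,  1.52099967e+00,  2.71342737e-05,
        1.32069595e+00, -6.66219304e-02]), 'qd': array([ 0.00104684,  0.00128247, -0.00233431, -0.00122303, -0.00134137,
        0.00145407]), 'effort': array([ 8.02925888e-05, -5.31655955e+01, -3.52921879e+01,  7.08945841e-02,
        2.12358485e-02, -8.86649559e-06]), 'eef_pos': array([218.10644315, 504.89612511, 166.0408334 ]), 'eef_rot': array([-3.14158256e+00, -2.70218620e-05,  2.73382706e+00]), 'wrist_force': array([ 0.40502527, -0.15467362, -0.66715879]), 'moment': array([-0.05208037, -0.03175403,  0.03213065]), 'finger_gap': 94.05098525954396}
```

View pics/1.png

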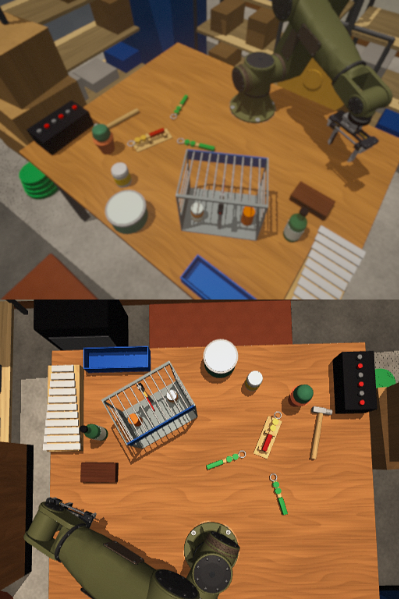

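```bash
python3 - <<'E'
from h import *
b=manip.camera('top');i=b['pixels']
A=cv2.resize(i[80:210,110:270],None,fx=4.9,fy=4.5,interpolation=cv2.INTER_CUBIC)
B=cv2.resize(i[135:215,295:385],None,fx=4.5,fy=4.5,interpolation=cv2.INTER_CUBIC)
A=cv2.resize(i[85:215,125:265],None,fx=4,fy=4,interpolation=cv2.INTER_CUBIC)
B=cv2.resize(i[140:210,310:365],None,fx=4,fy=4,interpolation=cv2.INTER_CUBIC)
c=np.zeros((520,790,3),np.uint8);c[:,:560]=A;c[:280,565:785]=B
cv2.imwrite('pics/2.png',c[:,:,::-1]); np.save('top.npy',i)
import pickle;pickle.dump(b,open('top.pkl','wb'))
for u in[(0,0)]:pass
print(b['fx'],b['cx'],b['cy'],np.round(b['extrinsics'],3))
E
```

```text
378.44951748257427 257.5473087669155 185.20635216411912 [[-2.100000e-02 -1.000000e+00 -2.100000e-02  4.639900e+01]
 [-9.980000e-01  2.200000e-02 -6.400000e-02  4.799720e+02]
 [ 6.500000e-02  1.900000e-02 -9.980000e-01  1.348944e+03]
 [ 0.000000e+00  0.000000e+00  0.000000e+00  1.000000e+00]]
```

View pics/2.png

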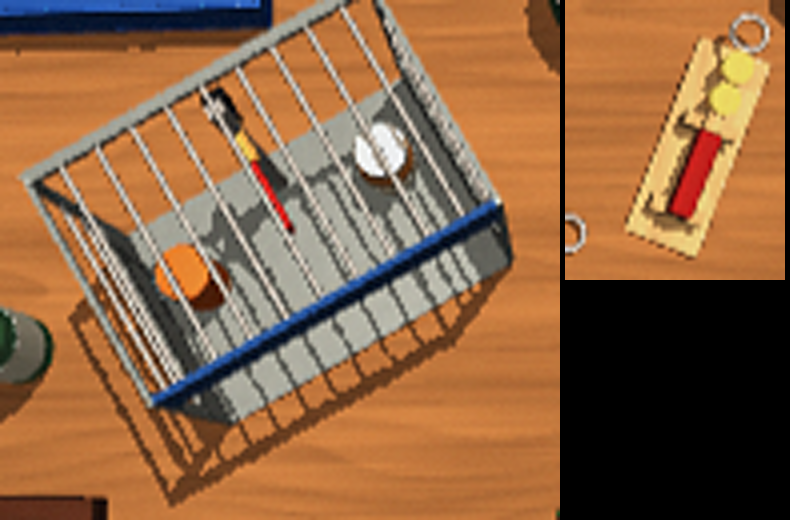

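```bash
python3 - <<'E'
from h import *
import pickle;b=pickle.load(open('top.pkl','rb'))
for n,(u,v,ox,oy),z in[('grip',(695,174,310-565/4,140),51),('eye',(750,33,310-565/4,140),42),('tip',(291,229,125,85),231),('root',(233,133,125,85),208),('FL',(153,405,125,85),276),('FR',(503,208,125,85),276),('BL',(24,180,125,85),276),('BR',(378,-4,125,85),276)]:
    print(n,np.round(onplane(b,(u/4+ox,v/4+oy),z),1))
# red mask of stick handle & header blue
hsv=cv2.cvtColor(b['pixels'],cv2.COLOR_RGB2HSV)
m=((hsv[...,0]<6)|(hsv[...,0]>174))&(hsv[...,1]>170)&(hsv[...,2]>70)
w=m[140:210,310:365].astype(np.uint8);c=cv2.findNonZero(w);r=cv2.minAreaRect(c+np.array([310,140],dtype=np.int32));print(r)
print([np.round(onplane(b,q,51),1) for q in cv2.boxPoints(r)],np.round(onplane(b,r[0],51),1))
m=(hsv[...,0]>100)&(hsv[...,0]<130)&(hsv[...,1]>120)
c=cv2.findNonZero(m[130:195,155:258].astype(np.uint8));r=cv2.minAreaRect(c+np.array([155,130],dtype=np.int32));print(r)
print([np.round(onplane(b,q,276),1) for q in cv2.boxPoints(r)],np.round(onplane(b,r[0],276),1))
E
```

```text
grip [ 478.  -261.9   51. ]
eye [ 602.6 -316.5   42. ]
tip [603.  212.8 231. ]
root [684.6 261.8 208. ]
FL [467.  307.7 276. ]
FR [606.5  48.1 276. ]
BL [636.3 403.1 276. ]
BR [768.1 138.  276. ]
((342.0517272949219, 183.12069702148438), (5.756555080413818, 22.097745895385742), 21.801406860351562)
[array([ 447.7, -235.6,   51. ]), array([ 519. , -266.7,   51. ]), array([ 511.1, -285.1,   51. ]), array([ 439.8, -254. ,   51. ])] [ 479.4 -260.3   51. ]
((206.12692260742188, 161.2176055908203), (5.398619174957275, 98.4708023071289), 59.74356460571289)
[array([474.6, 310.6, 276. ]), array([615.5,  58.1, 276. ]), array([601.4,  50.4, 276. ]), array([460.7, 302.6, 276. ])] [537.9 180.7 276. ]
```

```bash
python3 -m crank '[{"offset":[0.013,-0.039,0],"spin":0},{"offset":[0.026,-0.078,0],"spin":0},{"offset":[0.039,-0.117,0],"spin":0},{"offset":[0.052,-0.156,0],"spin":0},{"offset":[0.065,-0.195,0],"spin":0},{"offset":[0.078,-0.234,0],"spin":0},{"offset":[0.091,-0.273,0],"spin":0},{"offset":[0.104,-0.312,0],"spin":0}]' 1
python3 -m crank '[{"offset":[0.013,-0.039,0],"spin":0},{"offset":[0.026,-0.078,0],"spin":0},{"offset":[0.039,-0.117,0],"spin":0},{"offset":[0.052,-0.156,0],"spin":0},{"offset":[0.065,-0.195,0],"spin":0},{"offset":[0.078,-0.234,0],"spin":0},{"offset":[0.091,-0.273,0],"spin":0},{"offset":[0.104,-0.312,0],"spin":0}]'
```

```text
clock: 2.32
eef_pos: [322.2, 191.1, 166.3]
eef_rot: [3.141, 0.001, 2.734]
wrist_force: [1.3, 0.2, -0.2]
finger_gap: 94.1
clock: 2.98
eef_pos: [426.4, -123.2, 166.5]
eef_rot: [3.141, 0.001, 2.734]
wrist_force: [0.6, 1.3, 0.2]
finger_gap: 94.0
```

```bash
python3 -m crank '[{"offset":[0.01,-0.035,0],"spin":0},{"offset":[0.02,-0.07,0],"spin":0},{"offset":[0.03,-0.1,0],"spin":0},{"offset":[0.04,-0.125,0],"spin":0},{"offset":[0.042,-0.133,0],"spin":0},{"offset":[0.042,-0.133,0],"spin":0},{"offset":[0.042,-0.133,0],"spin":0},{"offset":[0.042,-0.133,0],"spin":0}]'
python3 - <<'E'
from h import *
from scipy.spatial.transform import Rotation as Ro
s=manip.read_state();w=manip.camera('wrist');save(w,'3.png')
T=np.eye(4);T[:3,:3]=Ro.from_euler('xyz',s['eef_rot']).as_matrix();T[:3,3]=s['eef_pos']
w['extrinsics']=np.linalg.inv(T@w['hand_eye'])
for k in['stick_grip','stick_eye']:
  for r in manip.search_frame(w,k)[:2]:print(k,r)
hsv=cv2.cvtColor(w['pixels'],cv2.COLOR_RGB2HSV)
m=(((hsv[...,0]<6)|(hsv[...,0]>174))&(hsv[...,1]>170)&(hsv[...,2]>70)).astype(np.uint8)
n,l,st,c=cv2.connectedComponentsWithStats(m);k=1+st[1:,4].argmax();r=cv2.minAreaRect(cv2.findNonZero((l==k).astype(np.uint8)))
P=[onplane(w,q,51) for q in cv2.boxPoints(r)];print(r,np.round(P,1),np.round(onplane(w,r[0],51),1),s['eef_pos'])
E
```

```text
clock: 3.65
eef_pos: [468.2, -255.0, 166.6]
eef_rot: [3.141, 0.001, 2.735]
wrist_force: [-1.0, -0.4, -0.5]
finger_gap: 94.0
stick_grip {'location': [293.0, -304.7, 24.2], 'conf': 0.68}
stick_grip {'location': [409.0, -86.4, 19.9], 'conf': 0.67}
stick_eye {'location': [291.5, -297.0, 21.2], 'conf': 0.83}
stick_eye {'location': [405.2, -88.5, 20.0], 'conf': 0.77}
((259.0, 185.5), (69.0, 16.0), 90.0) [[ 440.2 -252.7   51. ]
 [ 446.6 -237.9   51. ]
 [ 515.2 -266.9   51. ]
 [ 508.4 -282.7   51. ]] [ 476.6 -259.6   51. ] [ 468.1692723  -255.0206019   166.62345173]
```

View pics/3.png

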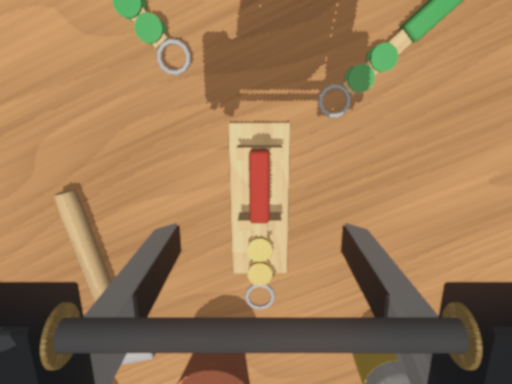

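```bash
python3 -m crank '[{"offset":[-0.001,-0.001,-0.03],"spin":0},{"offset":[-0.001,-0.001,-0.06],"spin":0},{"offset":[-0.001,-0.001,-0.09],"spin":0},{"offset":[-0.001,-0.001,-0.115],"spin":0},{"offset":[-0.001,-0.001,-0.135],"spin":0},{"offset":[-0.001,-0.001,-0.145],"spin":0},{"offset":[-0.001,-0.001,-0.1455],"spin":0},{"offset":[-0.001,-0.001,-0.1455],"spin":0}]' 0.7
python3 -m crank '[{"offset":[0,0,0],"spin":0},{"offset":[0,0,0],"spin":0},{"offset":[0,0,0],"spin":0},{"offset":[0,0,0],"spin":0},{"offset":[0,0,0],"spin":0},{"offset":[0,0,0],"spin":0},{"offset":[0,0,0],"spin":0},{"offset":[0,0,0],"spin":0}]' 0 25
```

```text
clock: 4.47
eef_pos: [467.7, -256.1, 22.1]
eef_rot: [3.141, 0.002, 2.735]
wrist_force: [0.0, 0.7, -0.0]
finger_gap: 65.8
clock: 5.13
eef_pos: [467.7, -256.2, 22.1]
eef_rot: [3.141, 0.002, 2.735]
wrist_force: [-0.6, 0.2, 0.1]
finger_gap: 15.8
```

```bash
python3 -m crank '[{"offset":[0,0,0],"spin":0},{"offset":[0,0,0],"spin":0},{"offset":[0,0,0],"spin":0},{"offset":[0,0,0],"spin":0},{"offset":[0,0,0],"spin":0},{"offset":[0,0,0],"spin":0},{"offset":[0,0,0],"spin":0},{"offset":[0,0,0],"spin":0}]'
python3 - <<'E'
from h import *
w=manip.camera('wrist');save(w,'4.png')
E
```

```text
clock: 5.8
eef_pos: [467.7, -256.1, 22.1]
eef_rot: [3.141, 0.002, 2.735]
wrist_force: [-1.1, 0.3, 1.2]
finger_gap: 0.7
```

View pics/4.png

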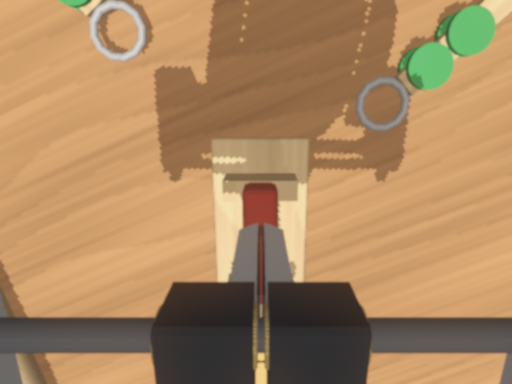

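```bash
python3 - <<'E'
from h import *
from scipy.spatial.transform import Rotation as Ro
s=manip.read_state();w=manip.camera('wrist')
H=np.array(w['hand_eye']);print(w['fx'],w['fy'],w['cx'],w['cy'],np.round(H,3),s['eef_pos'],s['finger_gap'],s['joints'],s['wrist_force'])
T=np.eye(4);T[:3,:3]=Ro.from_euler('xyz',s['eef_rot']).as_matrix();T[:3,3]=s['eef_pos']
w['extrinsics']=np.linalg.inv(T@H);print('cam z',(T@H)[:3,3])
print(proj(w,s['eef_pos']))
for u,v,z in[(212,138,6),(308,138,6),(223,174,36),(297,174,36),(245,183,51),(277,183,51)]:print(u,v,np.round(onplane(w,(u,v),z),1))
b=manip.camera('top');a=manip.camera('scene')
for n,p in(('top',b),('scene',a)):
    q=proj(p,np.array([[467,-256,40]]))[0].astype(int);print(n,q)
    x=p['pixels'][q[1]-35:q[1]+35,q[0]-45:q[0]+45]
    cv2.imwrite(f'pics/5{n}.png',cv2.resize(x[:,:,::-1],None,fx=4,fy=4,interpolation=cv2.INTER_CUBIC))
cv2.imwrite('pics/5.png',np.hstack([cv2.imread('pics/5top.png'),cv2.imread('pics/5scene.png')]))
E
```

```text
332.327910997921 332.327910997921 260.6405890829865 190.56782375860456 [[ 1.00000e-03 -9.62000e-01 -2.74000e-01  8.04240e+01]
 [ 1.00000e+00  1.00000e-03 -0.00000e+00  7.87000e-01]
 [ 0.00000e+00 -2.74000e-01  9.62000e-01 -2.18896e+02]
 [ 0.00000e+00  0.00000e+00  0.00000e+00  1.00000e+00]] [ 467.67780878 -256.14646795   22.04059829] 0.7598227574525038 [-5.70330643e-01  4.27818224e-01  1.71065213e+00  1.14860590e-03
  1.00107251e+00 -1.73548325e+00] [-0.85473785  0.02215677  0.24314276]
cam z [ 393.619313   -223.57801872  240.76067003]
[[259.56418328 215.37002684]]
212 138 [ 406.8 -266.4    6. ]
308 138 [ 433.4 -204.4    6. ]
223 174 [ 428.3 -264.3   36. ]
297 174 [ 446.8 -221.3   36. ]
245 183 [ 435.8 -251.7   51. ]
277 183 [ 443.3 -234.3   51. ]
top [340 186]
scene [203 168]
```

View pics/5.png

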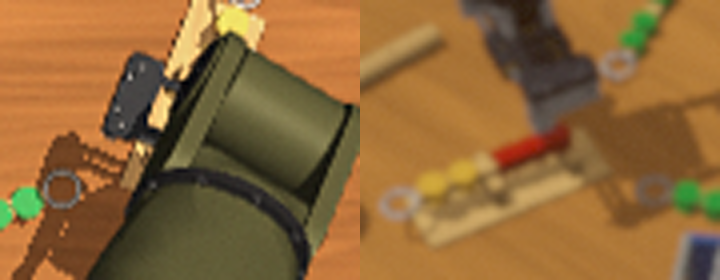

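```bash
python3 - <<'E'
from h import *
a=manip.camera('scene')
d=np.array([.916,-.402,0]);g=np.array([477,-260,0])
for z in(20,30,40,51):print(z,proj(a,np.array([g+40*d+[0,0,z],g-40*d+[0,0,z]])).round(1).tolist())
s=manip.read_state()['eef_pos'];print('tcp',proj(a,np.array([s,s+[0,0,20],s+[0,0,30],s+[0,0,40]])).round(1).tolist())
b=manip.camera('top')
print(np.linalg.inv(a['extrinsics'])[:3,3])
x=a['pixels'][138:198,160:240];cv2.imwrite('pics/6.png',cv2.resize(x[:,:,::-1],None,fx=9,fy=9,interpolation=cv2.INTER_CUBIC))
E
```

```text
20 [[192.5, 177.1], [211.4, 169.5]]
30 [[192.1, 175.4], [211.1, 167.8]]
40 [[191.7, 173.7], [210.9, 166.1]]
51 [[191.3, 171.8], [210.5, 164.2]]
tcp [[204.3, 172.0], [203.7, 168.5], [203.4, 166.8], [203.0, 165.0]]
[1113.54042075  516.56441563 1121.35121262]
```

View pics/6.png

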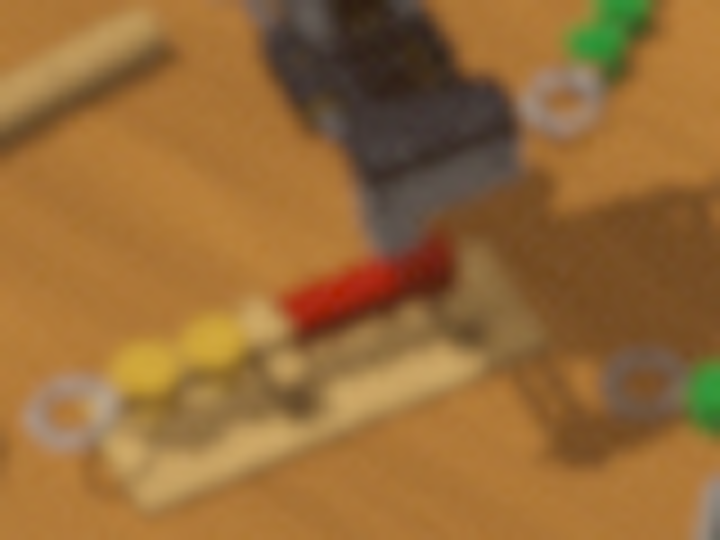

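```bash
python3 -m crank '[{"offset":[0,0,0],"spin":0},{"offset":[0,0,0],"spin":0},{"offset":[0,0,0],"spin":0},{"offset":[0,0,0],"spin":0},{"offset":[0,0,0],"spin":0},{"offset":[0,0,-0.004],"spin":0},{"offset":[0,0,-0.008],"spin":0},{"offset":[0,0,-0.012],"spin":0}]' 0.7
python3 - <<'E'
from h import *
from scipy.spatial.transform import Rotation as Ro
s=manip.read_state();w=manip.camera('wrist');a=manip.camera('scene')
x=a['pixels'][138:198,160:240]
cv2.imwrite('pics/7.png',cv2.resize(np.hstack([cv2.resize(x[:,:,::-1],None,fx=6.4,fy=6.4,interpolation=cv2.INTER_CUBIC),w['pixels'][:,:,::-1]]),None,fx=.78,fy=.78))
hsv=cv2.cvtColor(w['pixels'],cv2.COLOR_RGB2HSV)
m=(((hsv[...,0]<6)|(hsv[...,0]>174))&(hsv[...,1]>150)&(hsv[...,2]>50)).astype(np.uint8)
n,l,st,c=cv2.connectedComponentsWithStats(m);k=1+st[1:,4].argmax();print(st[k])
print(s['eef_pos'],s['wrist_force'],s['finger_gap'])
E
```

```text
clock: 6.77
eef_pos: [467.6, -256.1, 9.5]
eef_rot: [3.141, 0.002, 2.735]
wrist_force: [0.4, -1.0, 0.4]
finger_gap: 50.3
[ 243  192   35  123 4001]
[ 467.55301061 -256.06488519    9.47700728] [ 0.37387747 -1.00402977  0.44859346] 50.348344601792036
```

View pics/7.png

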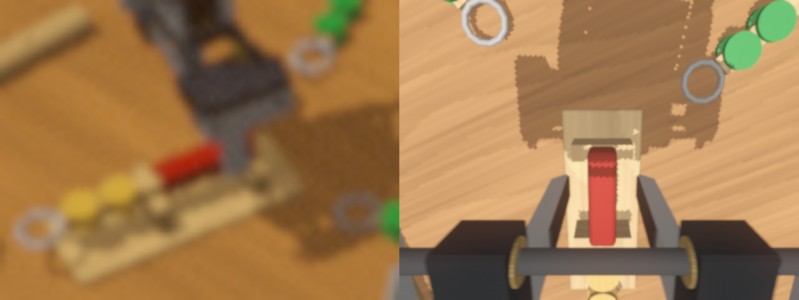

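```bash
python3 - <<'E'
from h import *
a=manip.camera('scene');s=manip.read_state()['eef_pos']
j=np.array([.402,.916,0])
for o in(25,32):
  for z in(10,25,40,50,60):print(o,z,proj(a,np.array([[s[0],s[1],z]])+o*j).round(1).tolist())
E
python3 -m crank '[{"offset":[0,0,-0.001],"spin":0},{"offset":[0,0,-0.002],"spin":0},{"offset":[0,0,-0.003],"spin":0},{"offset":[0,0,-0.004],"spin":0},{"offset":[0,0,-0.004],"spin":0},{"offset":[0,0,-0.004],"spin":0},{"offset":[0,0,-0.004],"spin":0},{"offset":[0,0,-0.004],"spin":0}]' 0.7
```

```text
25 10 [[207.4, 178.2]]
25 25 [[206.9, 175.6]]
25 40 [[206.5, 173.1]]
25 50 [[206.2, 171.3]]
25 60 [[205.9, 169.6]]
32 10 [[208.1, 179.4]]
32 25 [[207.7, 176.8]]
32 40 [[207.2, 174.3]]
32 50 [[206.9, 172.5]]
32 60 [[206.6, 170.8]]
clock: 7.58
eef_pos: [467.4, -256.0, 5.6]
eef_rot: [3.141, 0.001, 2.735]
wrist_force: [0.3, 0.1, -0.5]
finger_gap: 65.7
```

```bash
python3 -c "
from cell import manip;print(manip.hold_point_z)"
python3 -m crank '[{"offset":[0,0,-0.003],"spin":0},{"offset":[0,0,-0.006],"spin":0},{"offset":[0,0,-0.009],"spin":0},{"offset":[0,0,-0.012],"spin":0},{"offset":[0,0,-0.014],"spin":0},{"offset":[0,0,-0.014],"spin":0},{"offset":[0,0,-0.014],"spin":0},{"offset":[0,0,-0.014],"spin":0}]' 0.7
python3 - <<'E'
from h import *
a=manip.camera('scene');w=manip.camera('wrist')
x=a['pixels'][138:198,160:240]
cv2.imwrite('pics/8.png',cv2.resize(np.hstack([cv2.resize(x[:,:,::-1],None,fx=6.4,fy=6.4,interpolation=cv2.INTER_CUBIC),w['pixels'][:,:,::-1]]),None,fx=.78,fy=.78))
hsv=cv2.cvtColor(w['pixels'],cv2.COLOR_RGB2HSV)
m=(((hsv[...,0]<6)|(hsv[...,0]>174))&(hsv[...,1]>150)&(hsv[...,2]>50)).astype(np.uint8)
n,l,st,c=cv2.connectedComponentsWithStats(m);k=1+st[1:,4].argmax();print(st[k])
E
```

```text
18.8
clock: 8.25
eef_pos: [467.5, -256.1, -8.3]
eef_rot: [3.141, 0.002, 2.735]
wrist_force: [-0.5, -0.9, 0.4]
finger_gap: 65.8
[ 241  199   39  119 4333]
```

View pics/8.png

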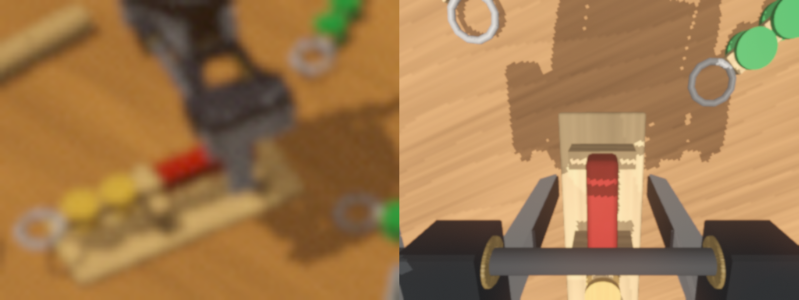

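```bash

python3 -m crank '[{"offset":[0,0,-0.003],"spin":0},{"offset":[0,0,-0.005],"spin":0},{"offset":[0,0,-0.007],"spin":0},{"offset":[0,0,-0.008],"spin":0},{"offset":[0,0,-0.008],"spin":0},{"offset":[0,0,-0.008],"spin":0},{"offset":[0,0,-0.008],"spin":0},{"offset":[0,0,-0.008],"spin":0}]' 0.7
python3 -m crank '[{"offset":[0,0,0],"spin":0},{"offset":[0,0,0],"spin":0},{"offset":[0,0,0],"spin":0},{"offset":[0,0,0],"spin":0},{"offset":[0,0,0],"spin":0},{"offset":[0,0,0],"spin":0},{"offset":[0,0,0],"spin":0},{"offset":[0,0,0],"spin":0}]' 0 25
python3 -m crank '[{"offset":[0,0,0],"spin":0},{"offset":[0,0,0],"spin":0},{"offset":[0,0,0],"spin":0},{"offset":[0,0,0],"spin":0},{"offset":[0,0,0],"spin":0},{"offset":[0,0,0],"spin":0},{"offset":[0,0,0],"spin":0},{"offset":[0,0,0],"spin":0}]' 0 25
```

```text
clock: 9.02
eef_pos: [467.6, -256.1, -16.2]
eef_rot: [3.141, 0.002, 2.735]
wrist_force: [-0.3, 0.5, 0.3]
finger_gap: 65.7
clock: 9.68
eef_pos: [467.6, -256.1, -16.2]
eef_rot: [3.141, 0.002, 2.735]
wrist_force: [0.6, -0.0, -0.1]
finger_gap: 21.8
clock: 10.35
eef_pos: [467.6, -256.1, -16.1]
eef_rot: [3.141, 0.002, 2.735]
wrist_force: [0.2, 0.6, -0.1]
finger_gap: 22.0
```

```bash

python3 -m crank '[{"offset":[0,0,0.005],"spin":0},{"offset":[0,0,0.02],"spin":0},{"offset":[0,0,0.045],"spin":0},{"offset":[0,0,0.075],"spin":0},{"offset":[0,0,0.11],"spin":0},{"offset":[0,0,0.145],"spin":0},{"offset":[0,0,0.18],"spin":0},{"offset":[0,0,0.21],"spin":0}]' 0 40
python3 -m crank '[{"offset":[0,0.02,0.02],"spin":0},{"offset":[0,0.05,0.04],"spin":6},{"offset":[0,0.085,0.06],"spin":12},{"offset":[0,0.12,0.06],"spin":18},{"offset":[0,0.155,0.06],"spin":24},{"offset":[0,0.19,0.06],"spin":30},{"offset":[0,0.215,0.06],"spin":36},{"offset":[0,0.23,0.06],"spin":41}]'
python3 -m crank '[{"offset":[0,0.02,0],"spin":6},{"offset":[0,0.05,0],"spin":11.7},{"offset":[0,0.08,0],"spin":11.7},{"offset":[0,0.11,0],"spin":11.7},{"offset":[0,0.13,0],"spin":11.7},{"offset":[0,0.13,0],"spin":11.7},{"offset":[0,0.13,0],"spin":11.7},{"offset":[0,0.13,0],"spin":11.7}]'
cat > tk.py <<'E'
# print networks + red handle location in scene/top
from h import *
s=manip.read_state();print(s['eef_pos'].round(1),s['eef_rot'].round(3),s['wrist_force'].round(1),s['finger_gap'])
E
python3 - <<'E'
from h import *
s=manip.read_state();a=manip.camera('scene');b=manip.camera('top')
for n,p in(('scene',a),('top',b)):
  for k in('stick_eye','stick_grip'):print(n,k,[(np.round(r['location']),r['conf']) for r in manip.search_frame(p,k)])
x=a['pixels'][130:310,200:380];y=b['pixels'][60:240,120:300]
cv2.imwrite('pics/9.png',cv2.resize(np.hstack([x,y])[:,:,::-1],None,fx=2.2,fy=2.2,interpolation=cv2.INTER_CUBIC))
E
```

```text
clock: 11.02
eef_pos: [467.4, -256.0, 196.7]
eef_rot: [3.141, 0.003, 2.735]
wrist_force: [0.3, -0.0, -2.3]
finger_gap: 21.6
clock: 11.68
eef_pos: [466.9, -23.6, 257.1]
eef_rot: [3.141, 0.003, -2.825]
wrist_force: [-0.2, -0.1, -2.4]
finger_gap: 21.5
clock: 12.35
eef_pos: [466.8, 106.0, 257.1]
eef_rot: [3.141, 0.003, -2.621]
wrist_force: [0.8, -0.1, -2.2]
finger_gap: 21.7
scene stick_eye [(array([539., 144., 321.]), 0.78), (array([404., -61.,  17.]), 0.72), (array([ 245., -314.,   25.]), 0.49)]
scene stick_grip [(array([402., -67.,  22.]), 0.82), (array([ 248., -315.,   25.]), 0.76), (array([538., 146., 322.]), 0.72)]
top stick_eye [(array([ 238., -310.,   20.]), 0.77), (array([559., 164., 322.]), 0.57), (array([399., -74.,  18.]), 0.5)]
top stick_grip [(array([563., 160., 320.]), 0.79), (array([406., -70.,  22.]), 0.76), (array([586., 325.,  90.]), 0.63), (array([ 236., -316.,   17.]), 0.55)]
```

View pics/9.png

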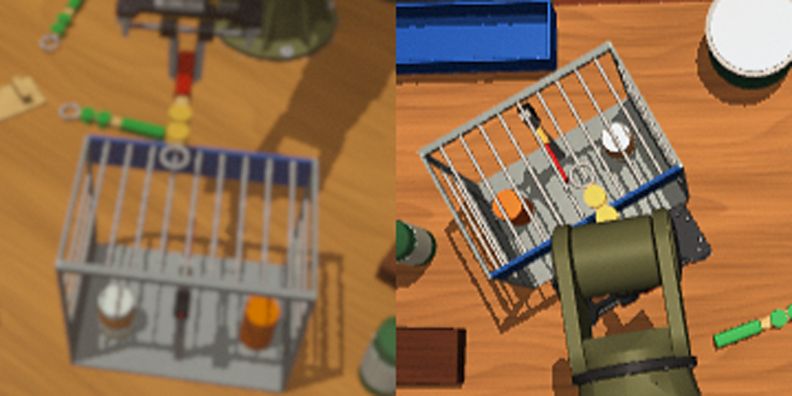

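```bash
python3 - <<'E'
from h import *
b=manip.camera('top')
hsv=cv2.cvtColor(b['pixels'],cv2.COLOR_RGB2HSV)
for z in(308,313,318):print(np.round(onplane(b,((580-396)/2.2+120,176/2.2+60),z),1))
# discs yellow
m=((hsv[...,0]>22)&(hsv[...,0]<34)&(hsv[...,1]>110)&(hsv[...,2]>150));m[:130]=0;m[175:]=0;m[:,:200]=0;m[:,235:]=0
ys,xs=np.nonzero(m);print(len(xs),xs.min(),xs.max(),ys.min(),ys.max(),np.round(onplane(b,(xs.mean(),ys.mean()),321),1))
a=manip.camera('scene')
# eye in scene crop: (174,156)/2.2
for z in(308,313,318):print('scene',np.round(onplane(a,(174/2.2+200,156/2.2+130),z),1))
print('hdr scene corners', [np.round(onplane(a,(u/2.2+200,v/2.2+130),276),1) for u,v in((88,136),(318,157),(58,265),(318,296))])
E
```

```text
[595.  182.1 308. ]
[594.  181.3 313. ]
[593.1 180.5 318. ]
132 205 220 144 160 [557.3 156.4 321. ]
scene [591.8 178.2 308. ]
scene [595.  180.3 313. ]
scene [598.2 182.3 318. ]
hdr scene corners [array([611.9,  56.1, 276. ]), array([462.1, 312.9, 276. ]), array([781.8, 149.4, 276. ]), array([635.7, 410.1, 276. ])]
```

```bash

python3 -m crank '[{"offset":[0.01,0.018,0],"spin":0},{"offset":[0.02,0.035,0],"spin":0},{"offset":[0.03,0.052,-0.005],"spin":0},{"offset":[0.03,0.052,-0.01],"spin":-0.5},{"offset":[0.03,0.052,-0.015],"spin":-0.5},{"offset":[0.03,0.052,-0.015],"spin":-0.5},{"offset":[0.03,0.052,-0.015],"spin":-0.5},{"offset":[0.03,0.052,-0.015],"spin":-0.5}]' 0 20
python3 -m crank '[{"offset":[0,0,-0.002],"spin":0},{"offset":[0,0,-0.004],"spin":0},{"offset":[0,0,-0.006],"spin":0},{"offset":[0,0,-0.008],"spin":0},{"offset":[0,0,-0.01],"spin":0},{"offset":[0,0,-0.012],"spin":0},{"offset":[0,0,-0.014],"spin":0},{"offset":[0,0,-0.014],"spin":0}]'
python3 -m crank '[{"offset":[0,0,-0.001],"spin":0},{"offset":[0,0,-0.002],"spin":0},{"offset":[0,0,-0.003],"spin":0},{"offset":[0,0,-0.004],"spin":0},{"offset":[0,0,-0.005],"spin":0},{"offset":[0,0,-0.006],"spin":0},{"offset":[0,0,-0.006],"spin":0},{"offset":[0,0,-0.006],"spin":0}]'
python3 -m crank '[{"offset":[0,0,-0.001],"spin":0},{"offset":[0,0,-0.002],"spin":0},{"offset":[0,0,-0.003],"spin":0},{"offset":[0,0,-0.004],"spin":0},{"offset":[0,0,-0.005],"spin":0},{"offset":[0,0,-0.006],"spin":0},{"offset":[0,0,-0.006],"spin":0},{"offset":[0,0,-0.006],"spin":0}]'
```

```text
clock: 13.42
eef_pos: [496.9, 157.6, 242.6]
eef_rot: [3.141, 0.004, -2.631]
wrist_force: [0.1, -0.7, -2.0]
finger_gap: 21.7
clock: 14.08
eef_pos: [496.9, 157.5, 228.7]
eef_rot: [3.141, 0.004, -2.631]
wrist_force: [-1.9, -1.1, 1.7]
finger_gap: 22.2
clock: 14.75
eef_pos: [496.9, 157.5, 222.6]
eef_rot: [3.141, 0.004, -2.631]
wrist_force: [-1.8, -2.2, 3.0]
finger_gap: 21.8
clock: 15.42
eef_pos: [497.0, 157.6, 216.5]
eef_rot: [3.141, 0.004, -2.631]
wrist_force: [0.4, -1.0, 2.6]
finger_gap: 21.8
```

```bash

python3 -m crank '[{"offset":[0,0,-0.001],"spin":0},{"offset":[0,0,-0.002],"spin":0},{"offset":[0,0,-0.003],"spin":0},{"offset":[0,0,-0.004],"spin":0},{"offset":[0,0,-0.005],"spin":0},{"offset":[0,0,-0.006],"spin":0},{"offset":[0,0,-0.007],"spin":0},{"offset":[0,0,-0.007],"spin":0}]'
python3 -m crank '[{"offset":[0,0,-0.001],"spin":0},{"offset":[0,0,-0.002],"spin":0},{"offset":[0,0,-0.003],"spin":0},{"offset":[0,0,-0.004],"spin":0},{"offset":[0,0,-0.005],"spin":0},{"offset":[0,0,-0.005],"spin":0},{"offset":[0,0,-0.005],"spin":0},{"offset":[0,0,-0.005],"spin":0}]'
python3 -m crank '[{"offset":[0,0,0],"spin":0},{"offset":[0,0,0],"spin":0},{"offset":[0,0,0.01],"spin":0},{"offset":[0,0,0.02],"spin":0},{"offset":[0,0,0.03],"spin":0},{"offset":[-0.005,-0.003,0.03],"spin":0},{"offset":[-0.01,-0.005,0.03],"spin":0},{"offset":[-0.02,-0.01,0.03],"spin":0}]' 0 45
python3 - <<'E'
from h import *
a=manip.camera('scene');b=manip.camera('top')
for n,p in(('scene',a),('top',b)):
  for k in('stick_eye',):print(n,k,[(np.round(r['location']),r['conf']) for r in manip.search_frame(p,k)])
x=a['pixels'][100:260,220:340];y=b['pixels'][90:250,150:270]
cv2.imwrite('pics/10.png',cv2.resize(np.hstack([x,y])[:,:,::-1],None,fx=3.3,fy=3.3,interpolation=cv2.INTER_CUBIC))
E
```

```text
clock: 16.08
eef_pos: [497.0, 157.6, 209.3]
eef_rot: [3.141, 0.004, -2.631]
wrist_force: [0.7, 0.0, 3.3]
finger_gap: 21.8
clock: 16.75
eef_pos: [496.9, 157.6, 204.2]
eef_rot: [3.141, 0.004, -2.631]
wrist_force: [0.6, 0.4, 3.0]
finger_gap: 21.8
clock: 17.42
eef_pos: [476.4, 147.4, 233.6]
eef_rot: [3.141, 0.003, -2.631]
wrist_force: [-0.5, -0.7, -2.1]
finger_gap: 22.2
scene stick_eye [(array([404., -61.,  19.]), 0.86), (array([ 690., -385.,  112.]), 0.62), (array([548., 187., 343.]), 0.57), (array([ 246., -312.,   25.]), 0.47)]
top stick_eye [(array([403., -74.,  18.]), 0.72), (array([ 241., -312.,   20.]), 0.6), (array([561., 196., 354.]), 0.57)]
```

View pics/10.png

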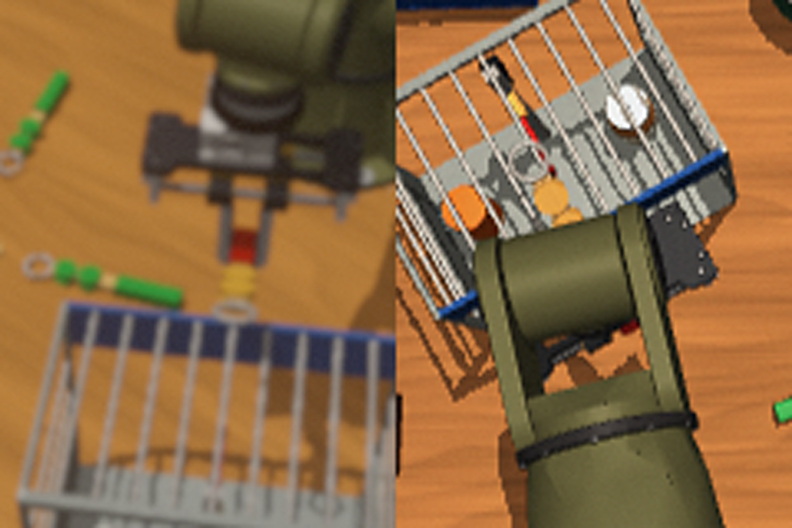

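```bash
cat > tri.py <<'E'
from h import *
def tri(a,ua,b,ub):
    P=[np.array([[p['fx'],0,p['cx']],[0,p['fy'],p['cy']],[0,0,1]])@np.array(p['extrinsics'])[:3] for p in(a,b)]
    X=cv2.triangulatePoints(P[0],P[1],np.array(ua,float),np.array(ub,float))[:,0];return X[:3]/X[3]
E
python3 - <<'E'
from tri import *
a=manip.camera('scene');b=manip.camera('top')
X=tri(a,(291.5,193.6),b,(190.6,138.5));print(X,proj(a,X),proj(b,X))
s=manip.read_state();print(s['eef_pos'])
g=s['eef_pos']+[0,0,19+36.5];d=X-g;print(d,np.hypot(*d[:2]),np.degrees(np.arctan2(d[1],d[0])),np.degrees(np.arctan2(d[2],np.hypot(*d[:2]))),np.linalg.norm(d))
E
```

```text
[588.80948675 210.66094138 361.4169431 ] [[290.75438321 193.59414256]] [[190.02424918 138.89719521]]
[477.00712063 147.64068959 233.96535908]
[111.80236613  63.0202518   71.95158402] 128.34064519109657 29.408889663172015 29.276287068515177 147.1337882733284
```

```bash

python3 -m crank '[{"offset":[-0.015,-0.009,0],"spin":0},{"offset":[-0.04,-0.025,0],"spin":0},{"offset":[-0.065,-0.041,0],"spin":0},{"offset":[-0.083,-0.051,-0.01],"spin":0},{"offset":[-0.083,-0.051,-0.035],"spin":0},{"offset":[-0.083,-0.051,-0.065],"spin":0},{"offset":[-0.083,-0.051,-0.095],"spin":0},{"offset":[-0.083,-0.051,-0.125],"spin":0}]'
python3 -m crank '[{"offset":[0,0,-0.025],"spin":0},{"offset":[0,0,-0.04],"spin":0},{"offset":[0,0,-0.05],"spin":0},{"offset":[0,0,-0.0555],"spin":0},{"offset":[0,0,-0.0555],"spin":0},{"offset":[0,0,-0.0555],"spin":0},{"offset":[0,0,-0.0555],"spin":0},{"offset":[0,0,-0.0555],"spin":0}]'
python3 - <<'E'
from h import *
a=manip.camera('scene');b=manip.camera('top')
x=a['pixels'][100:260,220:340];y=b['pixels'][90:250,150:270]
cv2.imwrite('pics/11.png',cv2.resize(np.hstack([x,y])[:,:,::-1],None,fx=3.3,fy=3.3,interpolation=cv2.INTER_CUBIC))
E
```

```text
clock: 18.38
eef_pos: [394.1, 96.6, 107.9]
eef_rot: [3.142, 0.004, -2.631]
wrist_force: [1.4, -0.6, -2.0]
finger_gap: 21.9
clock: 19.05
eef_pos: [394.6, 96.7, 53.1]
eef_rot: [-3.141, 0.006, -2.631]
wrist_force: [0.3, 0.1, -1.8]
finger_gap: 21.9
```

```bash

python3 -m crank '[{"offset":[0.009,0.005,0.006],"spin":0},{"offset":[0.018,0.01,0.0115],"spin":0},{"offset":[0.027,0.015,0.0173],"spin":0},{"offset":[0.036,0.02,0.0231],"spin":0},{"offset":[0.044,0.0247,0.0283],"spin":0},{"offset":[0.05,0.028,0.0322],"spin":0},{"offset":[0.05,0.028,0.0322],"spin":0},{"offset":[0.05,0.028,0.0322],"spin":0}]'
python3 -m crank '[{"offset":[0.004,0.0022,0.0026],"spin":0},{"offset":[0.008,0.0045,0.0051],"spin":0},{"offset":[0.012,0.0067,0.0077],"spin":0},{"offset":[0.016,0.009,0.0103],"spin":0},{"offset":[0.02,0.0112,0.0129],"spin":0},{"offset":[0.022,0.0123,0.0142],"spin":0},{"offset":[0.022,0.0123,0.0142],"spin":0},{"offset":[0.022,0.0123,0.0142],"spin":0}]'
python3 - <<'E'
from h import *
a=manip.camera('scene');b=manip.camera('top')
x=a['pixels'][130:290,220:340];y=b['pixels'][80:240,150:270]
cv2.imwrite('pics/12.png',cv2.resize(np.hstack([x,y])[:,:,::-1],None,fx=3.3,fy=3.3,interpolation=cv2.INTER_CUBIC))
s=manip.read_state();print(s['wrist_force']);X=s['eef_pos']+[111.8,63,127.5];print(X,proj(a,X),proj(b,X),proj(b,[602,213.5,231]))
E
```

```text
clock: 19.82
eef_pos: [444.3, 124.7, 85.0]
eef_rot: [-3.141, 0.005, -2.63]
wrist_force: [-0.2, 0.3, -2.3]
finger_gap: 21.7
clock: 20.48
eef_pos: [466.3, 137.0, 99.1]
eef_rot: [-3.141, 0.005, -2.63]
wrist_force: [0.3, -0.3, -1.8]
finger_gap: 21.4
[ 0.41124658  0.12892979 -1.56673996]
[577.89871596 199.88956917 226.53064792] [[287.13855795 218.63851731]] [[202.26330374 150.49789843]] [[197.51314631 142.58933544]]
```

View pics/12.png

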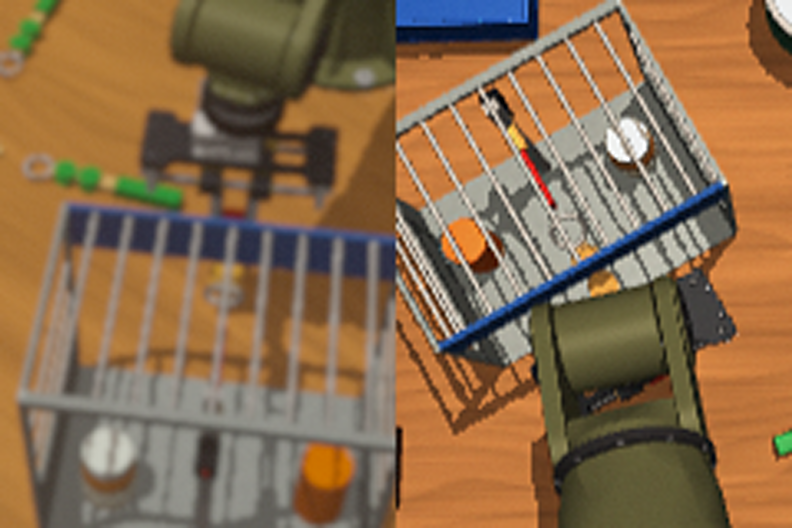

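```bash

python3 -m crank '[{"offset":[0.004,0.0023,0.0026],"spin":0},{"offset":[0.008,0.0046,0.005],"spin":0},{"offset":[0.012,0.0069,0.0075],"spin":0},{"offset":[0.016,0.0092,0.0098],"spin":0},{"offset":[0.02,0.0115,0.012],"spin":0},{"offset":[0.024,0.0138,0.0145],"spin":0},{"offset":[0.026,0.015,0.0158],"spin":0},{"offset":[0.026,0.015,0.0158],"spin":0}]'
python3 -m crank '[{"offset":[0,0,-0.001],"spin":0},{"offset":[0,0,-0.003],"spin":0},{"offset":[0,0,-0.005],"spin":0},{"offset":[0,0,-0.007],"spin":0},{"offset":[0,0,-0.009],"spin":0},{"offset":[0,0,-0.01],"spin":0},{"offset":[0,0,-0.01],"spin":0},{"offset":[0,0,-0.01],"spin":0}]'
python3 -c "
from cell import manip;print(manip.read_state()['wrist_force'])"
python3 -m crank '[{"offset":[0,0,-0.002],"spin":0},{"offset":[0,0,-0.004],"spin":0},{"offset":[0,0,-0.006],"spin":0},{"offset":[0,0,-0.008],"spin":0},{"offset":[0,0,-0.01],"spin":0},{"offset":[0,0,-0.01],"spin":0},{"offset":[0,0,-0.01],"spin":0},{"offset":[0,0,-0.01],"spin":0}]'
```

```text
clock: 21.25
eef_pos: [492.6, 152.2, 115.1]
eef_rot: [-3.141, 0.005, -2.63]
wrist_force: [0.2, 0.1, -1.2]
finger_gap: 21.8
clock: 21.92
eef_pos: [492.5, 152.2, 105.0]
eef_rot: [-3.141, 0.005, -2.63]
wrist_force: [0.1, -0.0, -1.3]
finger_gap: 21.4
[ 0.07726473 -0.02514453 -1.2567329 ]
clock: 22.58
eef_pos: [492.6, 152.2, 95.1]
eef_rot: [-3.141, 0.005, -2.63]
wrist_force: [0.7, 0.4, -2.2]
finger_gap: 21.5
```

```bash

python3 -m crank '[{"offset":[0,0,-0.002],"spin":0},{"offset":[0,0,-0.004],"spin":0},{"offset":[0,0,-0.006],"spin":0},{"offset":[0,0,-0.008],"spin":0},{"offset":[0,0,-0.01],"spin":0},{"offset":[0,0,-0.01],"spin":0},{"offset":[0,0,-0.01],"spin":0},{"offset":[0,0,-0.01],"spin":0}]'
for i in 1 2 3 4 5;do python3 -c "
from cell import manip;print(manip.read_state()['wrist_force'].round(2))";done
python3 -m crank '[{"offset":[-0.001,-0.0005,0],"spin":0},{"offset":[-0.0017,-0.001,0],"spin":0},{"offset":[-0.0026,-0.0015,0],"spin":0},{"offset":[-0.0035,-0.002,0],"spin":0},{"offset":[-0.0035,-0.002,0],"spin":0},{"offset":[-0.0035,-0.002,0],"spin":0},{"offset":[-0.0035,-0.002,0],"spin":0},{"offset":[-0.0035,-0.002,0],"spin":0}]'
python3 - <<'E'
from h import *
F=[]
for i in range(4):
    manip.camera('top');s=manip.read_state();F.append(s['wrist_force'])
print(np.round(F,2).tolist(),np.mean(F,0)@[.872,.489,0])
E
```

```text
clock: 23.25
eef_pos: [492.6, 152.2, 85.1]
eef_rot: [-3.141, 0.005, -2.63]
wrist_force: [-0.3, 0.8, -0.6]
finger_gap: 21.6
[-0.26  0.77 -0.61]
[-0.26  0.77 -0.61]
[-0.26  0.77 -0.61]
[-0.26  0.77 -0.61]
[-0.26  0.77 -0.61]
clock: 23.92
eef_pos: [489.2, 150.2, 85.2]
eef_rot: [-3.141, 0.006, -2.63]
wrist_force: [0.3, -1.0, -1.9]
finger_gap: 21.8
[[-0.13, -1.03, -1.78], [-0.18, 0.34, -1.23], [0.53, -0.92, -1.06], [0.64, 0.3, -1.96]] 0.028353848087374726
```

```bash
cat > f.py <<'E'
from h import *
F=[]
for i in range(6):
    manip.camera('top');s=manip.read_state();F.append(s['wrist_force'])
m=np.mean(F,0);print('clk',s['clock'],'F',m.round(2),'inward',round(m@[.872,.489,0],2),'lat',round(m@[-.489,.872,0],2),s['eef_pos'].round(1))
E
python3 -m crank '[{"offset":[-0.0009,-0.0005,0],"spin":0},{"offset":[-0.0017,-0.001,0],"spin":0},{"offset":[-0.0026,-0.0015,0],"spin":0},{"offset":[-0.0026,-0.0015,0],"spin":0},{"offset":[-0.0026,-0.0015,0],"spin":0},{"offset":[-0.0026,-0.0015,0],"spin":0},{"offset":[-0.0026,-0.0015,0],"spin":0},{"offset":[-0.0026,-0.0015,0],"spin":0}]'
python3 f.py
python3 -m crank '[{"offset":[-0.0009,-0.0005,0],"spin":0},{"offset":[-0.0017,-0.001,0],"spin":0},{"offset":[-0.0017,-0.001,0],"spin":0},{"offset":[-0.0017,-0.001,0],"spin":0},{"offset":[-0.0017,-0.001,0],"spin":0},{"offset":[-0.0017,-0.001,0],"spin":0},{"offset":[-0.0017,-0.001,0],"spin":0},{"offset":[-0.0017,-0.001,0],"spin":0}]'
python3 f.py
```

```text
clock: 24.78
eef_pos: [486.6, 148.7, 85.1]
eef_rot: [-3.141, 0.006, -2.63]
wrist_force: [1.9, 0.7, -1.1]
finger_gap: 21.9
clk 25.0833 F [ 1.73  1.09 -0.97] inward 2.04 lat 0.1 [486.6 148.7  85.1]
clock: 25.75
eef_pos: [484.9, 147.7, 85.2]
eef_rot: [-3.141, 0.006, -2.63]
wrist_force: [2.3, 1.8, 0.1]
finger_gap: 21.6
clk 26.05 F [ 2.4   1.43 -0.7 ] inward 2.79 lat 0.07 [484.9 147.7  85.2]
```

```bash

python3 -m crank '[{"offset":[-0.0003,-0.0002,0],"spin":0},{"offset":[-0.0006,-0.0003,0],"spin":0},{"offset":[-0.001,-0.0005,0],"spin":0},{"offset":[-0.0013,-0.0007,0],"spin":0},{"offset":[-0.0016,-0.0009,0],"spin":0},{"offset":[-0.0016,-0.0009,0],"spin":0},{"offset":[-0.0016,-0.0009,0],"spin":0},{"offset":[-0.0016,-0.0009,0],"spin":0}]'
python3 f.py
```

```text
clock: 26.72
eef_pos: [483.3, 146.8, 85.2]
eef_rot: [-3.141, 0.006, -2.63]
wrist_force: [2.8, 2.6, -1.2]
finger_gap: 21.9
clk 27.0167 F [3.26 1.9  0.03] inward 3.77 lat 0.06 [483.3 146.8  85.2]
```

```bash

python3 -m crank '[{"offset":[0.0009,0.0005,0],"spin":0},{"offset":[0.0018,0.001,0],"spin":0},{"offset":[0.0027,0.0015,0],"spin":0},{"offset":[0.0036,0.002,0],"spin":0},{"offset":[0.0045,0.0025,0],"spin":0},{"offset":[0.0054,0.003,0],"spin":0},{"offset":[0.0061,0.0034,0],"spin":0},{"offset":[0.0061,0.0034,0],"spin":0}]'
python3 f.py
python3 -m crank '[{"offset":[0,0,-0.001],"spin":0},{"offset":[0,0,-0.002],"spin":0},{"offset":[0,0,-0.003],"spin":0},{"offset":[0,0,-0.004],"spin":0},{"offset":[0,0,-0.005],"spin":0},{"offset":[0,0,-0.006],"spin":0},{"offset":[0,0,-0.007],"spin":0},{"offset":[0,0,-0.007],"spin":0}]' 0 15
python3 f.py
```

```text
clock: 27.68
eef_pos: [489.2, 150.2, 84.9]
eef_rot: [-3.141, 0.005, -2.63]
wrist_force: [-0.2, -0.3, -1.6]
finger_gap: 22.0
clk 27.9833 F [ 0.1   0.1  -1.56] inward 0.14 lat 0.04 [489.3 150.2  85.1]
clock: 28.65
eef_pos: [489.2, 150.2, 77.9]
eef_rot: [-3.141, 0.005, -2.63]
wrist_force: [0.6, -0.4, -1.1]
finger_gap: 21.7
clk 28.95 F [-0.25  0.11 -1.54] inward -0.16 lat 0.22 [489.4 150.2  78.2]
```

```bash

python3 -m crank '[{"offset":[0.0003,0.0002,-0.001],"spin":0},{"offset":[0.0006,0.0004,-0.002],"spin":0},{"offset":[0.001,0.0006,-0.003],"spin":0},{"offset":[0.0014,0.0008,-0.004],"spin":0},{"offset":[0.0018,0.001,-0.005],"spin":0},{"offset":[0.0022,0.0012,-0.006],"spin":0},{"offset":[0.0026,0.0014,-0.007],"spin":0},{"offset":[0.0026,0.0014,-0.007],"spin":0}]' 0 12
python3 f.py
python3 -m crank '[{"offset":[0.0004,0.0003,-0.001],"spin":0},{"offset":[0.0009,0.0005,-0.002],"spin":0},{"offset":[0.0015,0.0008,-0.003],"spin":0},{"offset":[0.002,0.0011,-0.004],"spin":0},{"offset":[0.0025,0.0014,-0.005],"spin":0},{"offset":[0.003,0.0017,-0.006],"spin":0},{"offset":[0.0035,0.002,-0.007],"spin":0},{"offset":[0.0035,0.002,-0.007],"spin":0}]'
python3 f.py
```

```text
clock: 29.62
eef_pos: [492.1, 151.7, 71.1]
eef_rot: [-3.141, 0.006, -2.63]
wrist_force: [-0.1, 0.2, 0.5]
finger_gap: 21.9
clk 29.9167 F [ 0.35  0.17 -0.3 ] inward 0.39 lat -0.03 [492.  151.6  71.2]
clock: 30.58
eef_pos: [495.5, 153.6, 64.1]
eef_rot: [-3.141, 0.006, -2.63]
wrist_force: [0.5, 0.6, -0.2]
finger_gap: 22.2
clk 30.8833 F [ 0.39  0.01 -0.59] inward 0.34 lat -0.18 [495.4 153.6  64.2]
```

```bash

python3 -m crank '[{"offset":[0.0004,0.0003,-0.001],"spin":0},{"offset":[0.0009,0.0005,-0.002],"spin":0},{"offset":[0.0015,0.0008,-0.003],"spin":0},{"offset":[0.002,0.0011,-0.004],"spin":0},{"offset":[0.0025,0.0014,-0.005],"spin":0},{"offset":[0.003,0.0017,-0.006],"spin":0},{"offset":[0.003,0.0017,-0.006],"spin":0},{"offset":[0.003,0.0017,-0.006],"spin":0}]' 0 5
python3 f.py
python3 -m crank '[{"offset":[0,0,0],"spin":0},{"offset":[0,0,0],"spin":0},{"offset":[0,0,0],"spin":0},{"offset":[0,0,0],"spin":0},{"offset":[0,0,0],"spin":0},{"offset":[0,0,0],"spin":0},{"offset":[0,0,0],"spin":0},{"offset":[0,0,0],"spin":0}]' 0.6
python3 f.py
python3 -m crank '[{"offset":[-0.009,-0.005,0],"spin":0},{"offset":[-0.03,-0.017,0],"spin":0},{"offset":[-0.055,-0.031,0],"spin":0},{"offset":[-0.08,-0.045,0],"spin":0},{"offset":[-0.1,-0.056,0],"spin":0},{"offset":[-0.1,-0.056,0],"spin":0},{"offset":[-0.1,-0.056,0],"spin":0},{"offset":[-0.1,-0.056,0],"spin":0}]'
python3 - <<'E'
from h import *
a=manip.camera('scene');b=manip.camera('top')
x=a['pixels'][150:310,220:340];y=b['pixels'][80:240,130:250]
cv2.imwrite('pics/13.png',cv2.resize(np.hstack([x,y])[:,:,::-1],None,fx=3.3,fy=3.3,interpolation=cv2.INTER_CUBIC))
for n,p in(('scene',a),('top',b)):
  for k in('stick_eye','stick_grip'):print(n,k,[(np.round(r['location']),round(r['conf'],2)) for r in manip.search_frame(p,k)])
E
```

```text
clock: 31.55
eef_pos: [498.3, 155.3, 58.1]
eef_rot: [-3.141, 0.005, -2.63]
wrist_force: [0.1, 0.8, -0.5]
finger_gap: 21.7
clk 31.85 F [ 0.08  0.43 -1.14] inward 0.28 lat 0.34 [498.4 155.3  58.2]
clock: 32.52
eef_pos: [498.4, 155.3, 58.2]
eef_rot: [-3.141, 0.005, -2.63]
wrist_force: [-0.4, -1.0, 0.7]
finger_gap: 56.5
clk 32.8167 F [-0.24  0.15 -0.  ] inward -0.14 lat 0.24 [498.4 155.3  58.2]
clock: 33.48
eef_pos: [399.3, 99.5, 58.6]
eef_rot: [-3.141, 0.007, -2.63]
wrist_force: [-0.1, -0.4, 0.5]
finger_gap: 56.3
scene stick_eye [(array([401., -64.,  18.]), 0.51), (array([ 244., -315.,   26.]), 0.45), (array([668., 242.,  88.]), 0.38)]
scene stick_grip [(array([ 248., -317.,   20.]), 0.75), (array([666., 241.,  87.]), 0.65), (array([403., -67.,  22.]), 0.62)]
top stick_eye [(array([ 237., -314.,   17.]), 0.9), (array([404., -73.,  17.]), 0.5), (array([652., 242., 140.]), 0.49)]
top stick_grip [(array([ 752., -207.,  101.]), 0.69), (array([ 236., -317.,   19.]), 0.67), (array([403., -74.,  21.]), 0.66)]
```

```bash
cat > mo.py <<'E'
from tri import *
P=[]
def loc(p,box):
    hsv=cv2.cvtColor(p['pixels'],cv2.COLOR_RGB2HSV)
    m=((hsv[...,0]<6)|(hsv[...,0]>174))&(hsv[...,1]>150)&(hsv[...,2]>50)
    x0,x1,y0,y1=box;ys,xs=np.nonzero(m[y0:y1,x0:x1]);return (round(xs.mean()+x0,1),round(ys.mean()+y0,1),len(xs))
f=None
for i in range(5):
    a=manip.camera('scene');b=manip.camera('top')
    l=(loc(a,(240,340,170,310)),loc(b,(165,215,100,165)))
    if f is not None:print(round(manip.read_state()['clock'],2),l,'diff',int(np.abs(a['pixels'][170:310,240:340].astype(int)-f[0]).max()),int(np.abs(b['pixels'][100:165,165:215].astype(int)-f[1]).max()))
    f=(a['pixels'][170:310,240:340].astype(int),b['pixels'][100:165,165:215].astype(int))
E
python3 mo.py
python3 -m crank '[{"offset":[-0.02,-0.01,0.02],"spin":0},{"offset":[-0.02,-0.01,0.05],"spin":0},{"offset":[-0.02,-0.01,0.08],"spin":0},{"offset":[-0.02,-0.01,0.1],"spin":0},{"offset":[-0.02,-0.01,0.1],"spin":0},{"offset":[-0.02,-0.01,0.1],"spin":0},{"offset":[-0.02,-0.01,0.1],"spin":0},{"offset":[-0.02,-0.01,0.1],"spin":0}]'
python3 mo.py
for i in 1 2 3 4 5;do python3 -m crank '[{"offset":[0,0,0],"spin":0},{"offset":[0,0,0],"spin":0},{"offset":[0,0,0],"spin":0},{"offset":[0,0,0],"spin":0},{"offset":[0,0,0],"spin":0},{"offset":[0,0,0],"spin":0},{"offset":[0,0,0],"spin":0},{"offset":[0,0,0],"spin":0}]' >/dev/null; done
python3 mo.py
```

```text
33.98 ((np.float64(285.3), np.float64(270.7), 3), (np.float64(197.2), np.float64(138.0), 63)) diff 46 173
34.08 ((np.float64(282.0), np.float64(273.0), 1), (np.float64(196.8), np.float64(136.2), 60)) diff 71 164
34.18 ((np.float64(nan), np.float64(nan), 0), (np.float64(195.2), np.float64(134.4), 48)) diff 86 180
34.28 ((np.float64(279.0), np.float64(276.6), 7), (np.float64(194.4), np.float64(134.2), 42)) diff 71 137
clock: 34.95
eef_pos: [377.8, 89.2, 157.2]
eef_rot: [3.141, 0.004, -2.63]
wrist_force: [0.4, -0.8, 0.6]
finger_gap: 56.4
35.15 ((np.float64(282.0), np.float64(273.0), 1), (np.float64(196.1), np.float64(135.3), 57)) diff 54 157
35.25 ((np.float64(281.5), np.float64(273.0), 2), (np.float64(196.2), np.float64(136.6), 55)) diff 81 136
35.35 ((np.float64(285.2), np.float64(272.5), 6), (np.float64(194.9), np.float64(136.2), 48)) diff 69 173
35.45 ((np.float64(286.9), np.float64(271.8), 12), (np.float64(194.0), np.float64(135.6), 40)) diff 31 172
38.98 ((np.float64(283.0), np.float64(274.7), 3), (np.float64(195.1), np.float64(135.3), 47)) diff 41 70
39.08 ((np.float64(282.0), np.float64(273.0), 1), (np.float64(195.0), np.float64(135.7), 46)) diff 28 55
39.18 ((np.float64(282.8), np.float64(273.8), 4), (np.float64(195.6), np.float64(135.5), 52)) diff 13 75
39.28 ((np.float64(nan), np.float64(nan), 0), (np.float64(196.1), np.float64(135.7), 57)) diff 48 114mo.py:6: RuntimeWarning: Mean of empty slice.
  x0,x1,y0,y1=box;ys,xs=np.nonzero(m[y0:y1,x0:x1]);return (round(xs.mean()+x0,1),round(ys.mean()+y0,1),len(xs))
  ret = ret.dtype.type(ret / rcount)
mo.py:6: RuntimeWarning: Mean of empty slice.
  x0,x1,y0,y1=box;ys,xs=np.nonzero(m[y0:y1,x0:x1]);return (round(xs.mean()+x0,1),round(ys.mean()+y0,1),len(xs))
  ret = ret.dtype.type(ret / rcount)
```

Still swinging, decaying; wait about 15 s more and look.

```bash

for i in 1 2 3 4 5 6 7 8 9 10 11 12 13 14 15 16 17 18 19 20;do python3 -m crank '[{"offset":[0,0,0],"spin":0},{"offset":[0,0,0],"spin":0},{"offset":[0,0,0],"spin":0},{"offset":[0,0,0],"spin":0},{"offset":[0,0,0],"spin":0},{"offset":[0,0,0],"spin":0},{"offset":[0,0,0],"spin":0},{"offset":[0,0,0],"spin":0}]' >/dev/null; done
python3 mo.py 2>/dev/null
python3 - <<'E'
from h import *
a=manip.camera('scene');b=manip.camera('top')
x=a['pixels'][150:310,220:340];y=b['pixels'][80:240,130:250]
cv2.imwrite('pics/14.png',cv2.resize(np.hstack([x,y])[:,:,::-1],None,fx=3.3,fy=3.3,interpolation=cv2.INTER_CUBIC))
E
```

```text
52.82 ((np.float64(282.0), np.float64(273.0), 1), (np.float64(195.5), np.float64(135.5), 51)) diff 13 10
52.92 ((np.float64(281.5), np.float64(273.0), 2), (np.float64(195.6), np.float64(135.5), 52)) diff 13 11
53.02 ((np.float64(281.5), np.float64(273.0), 2), (np.float64(195.4), np.float64(135.3), 48)) diff 15 11
53.12 ((np.float64(282.0), np.float64(273.0), 1), (np.float64(195.4), np.float64(135.5), 50)) diff 15 11
```

View pics/14.png

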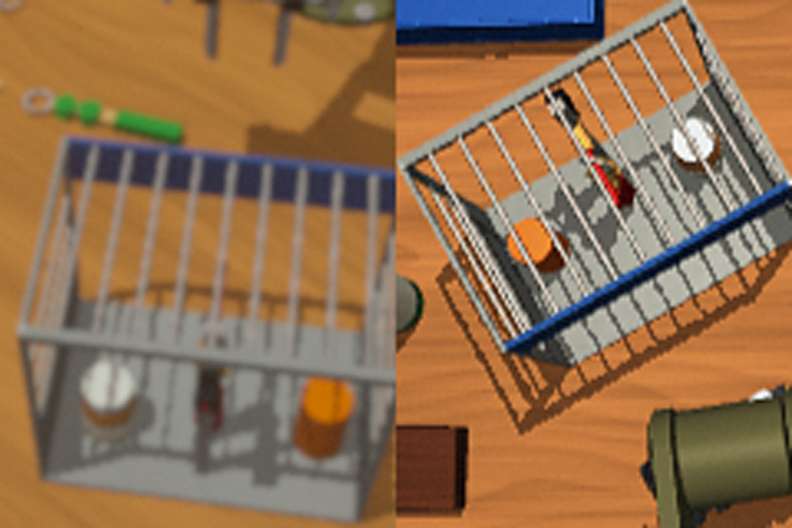

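The picture shows the red handle hanging below the hook, at about (615,185) in the right-hand view, with the shaker and jar still upright. Frame differences are down to noise level, so I am handing in.

```bash
python3 -c "
from cell import manip;print(manip.read_state()['clock']);print(manip.sign_off())"
```

```text
53.2167
the job is handed in; nothing more can be done
None
```

The red-handled stick hangs by its eye on the red hook. I handed the job in at 53.2 s of the 69 s allowed, with the gripper open and well clear.

- **Tilt:** the moves allow no tool tilt. I lowered the handle onto the top edge of the blue header, at about 5 N, so the stick turned in the fingers to about 29° eye-up. I then gripped it tighter, slid it in under the header along its own axis, and lowered the eye over the tip.
- **Tug:** the mean pull held at about 3.8 N for roughly half a second, which is about 5–5.5 mm of draw by the spring figures. I inferred the draw from force, not from seeing it. Before that the hook was held at about 2 mm and then 3.6 mm while I felt for it. I then eased off to about zero force before lowering and letting go.
- **Last checks:** the final picture and frame differences show the stick hanging straight down and still, with the shaker and jar standing in the locker. The other loose things were not checked one by one.

What did not go as planned, or that I could not confirm:

- **Height error:** the reported tool height read about 36 mm too low against the cameras. My first grasp therefore closed on air above the handle without moving it, and I corrected for the offset from then on.
- **Release swing:** the header keeps the gripper outside the locker, so I had to release at an estimated 35–40° from level. The stick then swung for some seconds before settling. I did not measure whether it tapped the back strip or how far the hook moved during the swing.

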